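Push the sample box down the loading lane

ROBOT

A 6-joint arm with a two-finger parallel gripper is mounted at the origin on the work surface. World frame = base frame: x ahead of the robot, y to its left, z up, the work surface at z = 0. Lengths are in mm, angles in rad, forces in N, time in s.
With the tool pointing down it reaches from about 325 to 775 mm from the base axis. Payload 5.5 kg.
Tool frame: the origin (TCP) lies between the finger pads; the fingertips stand 14 mm ahead of it and the grasp point (between the pads) lies 5 mm behind it; z points along the fingers, y is the line along which they close (so a half turn about z gives the same grasp; the last joint's range is limited). The gripper opens to 88 mm and grips with 3 to 60 N. Pads are 20 mm wide; open, the fingers measure 115 mm over their backs; the gripper's body (75 mm by 178 mm) begins 61 mm behind the grasp point.
Start: joints at [1.197, 0.091, 1.231, -0, 1.82, -0.057], TCP at [186.921, 570.155, 236.631] pointing down, gripper open.
Joint ranges: [-2.87, 2.87], [-0.86, 2.18], [0.17, 2.46], [-1.51, 4.65], [0.06, 2.69], [-2.65, 2.65]. Speed limits (rad/s): [2.57, 2.57, 3.01, 3.14, 3.14, 3.14].

INTERFACE

Orientations are given as a 3x3 rotation matrix whose columns are the frame's x, y, z axes.
In Python, from plant import monitor, eyes, sign_off, finder gives the robot as it stands.
- The arm moves only by the shell command python3 -m crank 'ROWS' [FORCE]. ROWS is JSON, a list of rows, each a list of 7 numbers: the turn, a rotation vector about the world's x, y, z each as a share of 8 degrees, from -1 to 1, then the shift along the world's x, y, z each as a share of 2 cm, from -1 to 1, then the opening, from 0 (shut) to 1 (fully open). In form: [[wx, wy, wz, dx, dy, dz, claw], ...]. A call has 1 to 8 rows; each row shifts and turns the commanded pose from where the row before left it; what a row does not reach is not made up. A row lasts 1/10 s, in which the tool goes at most 50 mm and 8.59 degrees, less where a joint would pass 70% of its speed; a pose out of reach is approached as far as the arm can. A call with a number of a shift or a turn outside -1 to 1 is refused whole. A call with a gripper value outside its range is refused whole. The fingers move at their own pace and stop on an object; FORCE is the grip in N (left out, the last holds). Time passes only in rows, so rows that do not move let the fingers close. It gives the time, the measured TCP pose, the force, the opening and the grip force at its end, in the units of the state.
- monitor.get_state(): the state, without advancing time (a new reading comes with each control period).
- eyes.get_image(name): name is "scene" or "top" or "wrist"; returns a dict with "image" (480x640x3 uint8, red, green, blue), "z_map" (480x640 float32, mm along the optical axis (not along the pixel's ray), 0 where there is no reading), "fx", "fy", "cx", "cy" (pixels), "xyz" and "attitude" of the camera in the world; the wrist camera has in their place "tool_from_camera" (4x4, takes a point from camera to tool coordinates, whose origin is the TCP and whose axes are the flange's). Camera axes: x right, y down, z forward; pixel columns grow to the right and rows downward; lengths in mm; the calibration is good to about 2 mm. A picture is of the moment at which its call begins: read the wrist's pose just before it.
- sign_off(): hands the job in; it is judged then, once.
Trained networks look in a picture, given as the dict that the camera call returned (one of the last four; its "shot" number tells which), for a name from the list of things; names that differ only in an ending like _2 or _b are one class to them, and where a whole thing is asked for, a point or a joint stands for the part that bears it (a point fixed in the world has none). Each returns a list of dicts, best first, with "p" (0 to 1); they miss things now and then, are a little off and sometimes report something else, mostly with a low value. They report only what shows in the picture. A call takes as long as a camera call. They do not tell look-alikes from the thing itself.
- finder.outline_of(label, picture): "region" (480x640 bool, what is visible of it) and "bbox" ([left, top, right, bottom] in pixels, round what is visible of it).
The state is a dict: "time": time; "joints": joint angles; "qvel": joint speeds; "joint_torque": joint torques, N m; "tcp_pos": TCP position; "eef_rot": TCP orientation; "force": force on the tool from outside, world axes, zero at the start; "wrist_torque": the same for the moment, N m; "gripper_width": opening from 0.0 (shut) to 1.0 (fully open); "grip_force": force on a finger pad.
Only numpy, scipy, OpenCV 4.12 (cv2) and the standard library are available. Lean on these libraries where they do the work, as an engineer would, in place of code of your own. Each camera call takes 0.05 s, during which the arm holds its last target. There are 200 camera calls.

TASK

The two yellow guide rails have just been painted: with the fingertips, push the wooden sample box with the blue lid along the bed and down the lane between them until it sits squared up and fully home against the stop at the far end, then take the hand away. Neither the box nor the hand may touch either rail, the box must arrive gently at the stop, and it is only pushed: it stays flat on the bed, with no lifting or tipping, and its knob is not touched. Leave everything else standing where it is.

Things in the scene. Friction and masses are not known exactly. Their poses are not given: they have to be found in the camera images.
- lane: Fixed dark steel bed, 10 mm thick, on the table. Origin on the table under the lane's centre line; x = down the lane (to the robot's left, within 0.35 rad of world y), y = across it towards the robot. Plate x -240 to +200, y -165 to +85 mm. Lane: 110 mm wide (y -55 to +55) between two rails, entered at x = -40; before that the plate is open. The pale strip is only paint.
- rail_near: Yellow guide rail on the robot's side, fixed to the bed: 230 mm long (bed x from -40 to +190), 8 mm thick, 16 mm high (top 26 mm above the table); origin under its centre on the plate, at bed x = +75, y = +59 mm (inner face y = +55).
- rail_far: The same yellow rail on the far side: centre at bed x = +75, y = -59 mm (inner face y = -55).
- end_stop: Fixed rigid green block with a black rubber face across the lane, 24 mm thick, 100 wide, 40 high. Origin at the foot of its face, mid-lane, on the plate; x down the lane, so the box comes from -x. It stands at bed x = +110 to +160 mm.
- box_mid (a point): Centre, half-way up, of the closed wooden box with blue lid: 90 mm along its x, 80 across, 50 high (lid 60 mm above the table when on the bed), 0.3 to 0.6 kg. x points down the lane; a brass plate is on that end. It starts on the open bed, up to 30 mm off-centre, turned up to 0.25 rad. Home: centre 45 mm from the stop's face. Centred: 15 mm to each rail.
- box_knob: Brass knob on the middle of the box's lid, 18 mm across, 14 mm high (top 74 mm above the table); not to be touched. Origin at its foot, on the lid.
- jar: small glass jar with a cork-coloured cap, 44 mm across, 65 mm tall, standing on the far ledge of the bed; bystander; origin under its centre
- stone: pale marble offcut 50 x 34 x 26 mm on the far ledge of the bed; bystander; origin under its centre
- brush: brush, 190 mm long, lying on the table to the right; bystander; origin under its middle
- plaster_slab: white plaster slab 130 x 100 x 28 mm, on the table to the right; bystander; origin under its centre
- mug: blue mug, 76 mm across, 85 mm tall, on the table to the left; bystander; origin under its centre
- hone: brick-red sharpening stone 120 x 45 x 22 mm, on the table to the left; bystander; origin under its centre
- sample_box: The sample box itself: the same box and axes as point box_mid, its origin under its centre, 25 mm below that point.
Not all that is in view belongs to the job. There is more than one size of the sample_box; the job needs the middle-sized.

How it is judged (in metres and radians):
On the way:
1. the whole box is in the lane, between the rails (x of box_mid in the frame of lane above 0.005 m and y of box_mid in the frame of lane between -0.015 and 0.015 m), for 0.1 s.
At the end, for the whole second after the job is handed in: The box stands flat and still on the bed, in the lane, its centre 45 mm (up to 50 mm) from the stop's face, that is against the stop with less than 5 mm gap, within 15 mm of the lane's middle and turned less than 0.08 rad from the lane's direction (x of box_mid in the frame of end_stop between -0.05 and -0.042 m and y of box_mid in the frame of lane between -0.015 and 0.015 m and angle between the x axis of box_mid and the x axis of lane, either way round below 0.08 rad and angle between box_mid's own z axis and vertical below 0.05 rad and height (world z) of box_mid between 0.03 and 0.04 m and linear speed of sample_box below 0.01 m/s); the robot touches nothing.
It fails at once if the box or the robot touches a rail (contact force between any of sample_box, the arm, the fingers and rail_near above 0.2 N or contact force between any of sample_box, the arm, the fingers and rail_far above 0.2 N).
It fails at once if the box is lifted (6 mm) or tipped (0.12 rad) (height (world z) of box_mid above 0.041 m or angle between box_mid's own z axis and vertical above 0.12 rad).
It fails at once if the knob is touched (contact force between any of the fingers, the arm and box_knob above 0.3 N).
It fails at once if the box is banged or pressed hard against the stop (over 25 N) (contact force between sample_box and end_stop above 25 N).
It fails at once if a bystander is moved by more than 15 mm (distance of any of jar, stone, brush, plaster_slab, mug, hone from where it was at the start of the episode above 0.015 m).
It also fails if it takes over 58 s, if anything falls off the work surface, if the arm or the gripper's body presses on something with over 40 N, if the wrist force passes 120 N, or if a joint passes its speed limit or range.

## Working session

There is one attempt and no reset: what is moved stays moved. The work goes in short steps, Python scripts to look and compute and a shell command to move; the robot and the scene stay as the last step left them, time stands still between calls to the robot, and variables do not carry over. Pictures are saved under pics/ and viewed, at most 10 in all, crops included, and the job is handed in when it is done.

```bash
mkdir -p pics; ls; cat > h.py <<'E'
import numpy as np, cv2
from plant import monitor, eyes, finder
def shot(n, save=None):
    d=eyes.get_image(n)
    if save: cv2.imwrite('pics/'+save+'.png', d['image'][:,:,::-1])
    return d
def cloud(d):
    z=d['z_map']; v,u=np.mgrid[:480,:640]
    P=np.stack([(u-d['cx'])/d['fx']*z,(v-d['cy'])/d['fy']*z,z],-1)
    return P@np.array(d['attitude']).T+np.array(d['xyz'])
E
python3 - <<'E'
from h import *
for n in ('top','scene'):
    d=shot(n,n+'1'); C=cloud(d)
    print(n,d['xyz'],np.round(d['attitude'],2).tolist(),d['fx'])
    for l in ('sample_box','lane','rail_near','rail_far','end_stop','box_knob'):
        for r in finder.outline_of(l,d)[:4]:
            m=r['region']&(d['z_map']>0)
            print(l,round(r['p'],2),np.round(r['bbox']),m.sum(),np.round(np.median(C[m],0)) if m.any() else '')
E
```

```text
pics
top [ 366.08317019   22.96453274 1244.84806211] [[0.02, -0.99, 0.11], [-1.0, -0.02, -0.01], [0.02, -0.11, -0.99]] 514.3094117215774
sample_box 0.85 [373. 291. 446. 364.] 3002 [ 306. -191.   73.]
sample_box 0.78 [312. 286. 348. 322.] 800 [353.  -8.  40.]
sample_box 0.63 [354. 199. 403. 238.] 1362 [ 553. -117.   61.]
lane 0.96 [231. 142. 426. 265.] 15642 [598.   2.  11.]
lane 0.68 [354. 196. 399. 238.] 1435 [ 554. -117.   61.]
rail_near 0.69 [355. 196. 401. 237.] 1410 [ 555. -116.   61.]
rail_near 0.64 [238. 228. 332. 244.] 304 [508.  97.  27.]
rail_near 0.41 [484. 270. 541. 341.] 1062 [ 371. -434.   19.]
rail_far 0.92 [244. 179. 336. 196.] 414 [625.  87.  26.]
end_stop 0.7 [239. 188. 258. 229.] 513 [574. 184.  50.]
box_knob 0.43 [405. 321. 419. 332.] 89 [ 304. -194.   93.]
scene [1203.89717344 -199.44490458  860.22784714] [[0.28, 0.71, -0.65], [0.96, -0.2, 0.19], [0.0, -0.68, -0.73]] 441.4806547376774
sample_box 0.88 [255. 258. 296. 301.] 1465 [ 577. -122.   60.]
sample_box 0.82 [195. 187. 260. 240.] 2561 [ 328. -198.   71.]
sample_box 0.81 [285. 202. 317. 230.] 763 [365. -10.  38.]
lane 0.94 [234. 238. 432. 350.] 12931 [624.  -9.  11.]
rail_near 0.7 [318. 244. 388. 255.] 355 [510.  95.  23.]
rail_far 0.56 [323. 279. 417. 296.] 569 [628.  89.  24.]
rail_far 0.39 [444. 175. 487. 215.] 1136 [423. 450.  55.]
end_stop 0.58 [394. 243. 409. 279.] 493 [589. 179.  48.]
box_knob 0.55 [219. 194. 230. 204.] 52 [ 310. -197.   91.]
```

```bash
cat > m.py <<'E'
from h import *
def measure(n='top',save=None,lane=None):
    d=shot(n,save); C=cloud(d); hsv=cv2.cvtColor(d['image'],cv2.COLOR_RGB2HSV).astype(int)
    out={}
    if lane is None:
        L=[]
        for l in ('rail_near','rail_far'):
            tgt={'rail_near':510,'rail_far':626}[l]
            rs=[r for r in finder.outline_of(l,d)]
            r=min(rs,key=lambda r:abs(np.median(C[r['region']&(d['z_map']>0)][:,0])-tgt))
            p=C[r['region']&(abs(C[...,2]-26)<4)][:,:2].astype(np.float32)
            vx,vy,x,y=cv2.fitLine(p,cv2.DIST_HUBER,0,.01,.01).ravel()
            if vy<0: vx,vy=-vx,-vy
            s=(p-[x,y])@[vx,vy]; s=np.percentile(s,[1,99])
            L.append((vx,vy,x+vx*s.mean(),y+vy*s.mean())); print(l,np.round(L[-1],3),'len',np.ptp(s),len(p))
        L=np.array(L); t=L[:,:2].mean(0); t/=np.linalg.norm(t)
        c=L[:,2:].mean(0); org=c-75*t
        print('lane ang from y',np.arctan2(-t[0],t[1]),'org',org,'gap',np.linalg.norm(L[0,2:]-L[1,2:]))
        ang=np.arctan2(t[1],t[0])
    else: org,ang=np.array(lane[:2]),lane[2]
    R=np.array([[np.cos(ang),np.sin(ang)],[np.sin(ang),-np.cos(ang)]])  # cols: lane x, lane y(towards robot)
    ex=np.array([np.cos(ang),np.sin(ang)]); ey=np.array([ex[1],-ex[0]]); ey=ey if ey[0]<0 else -ey
    X=np.stack([(C[...,:2]-org)@ex,(C[...,:2]-org)@ey],-1)
    blue=(hsv[...,0]>90)&(hsv[...,0]<130)&(hsv[...,1]>80)
    inb=(abs(X[...,1])<75)&(X[...,0]>-230)&(X[...,0]<140)
    lid=inb&(abs(C[...,2]-60)<6)
    p=X[lid].astype(np.float32)
    (cx,cy),(w,h),a=cv2.minAreaRect(p)
    a=(a+45)%90-45
    print('box lane-frame',np.round([cx,cy],1),'size',np.round([w,h],1),'ang(lane) rad',round(np.radians(a),3),len(p),'mean',p.mean(0),'blue mean',X[lid&blue].mean(0),(lid&blue).sum())
    st=inb&(abs(C[...,2]-50)<4)&(X[...,0]>90)
    st=(abs(C[...,2]-50)<5)&(X[...,0]>90)&(X[...,0]<200)&(abs(X[...,1])<52)
    if st.sum()>20: print('stop x',np.percentile(X[st][:,0],[2,50,98]),'y',np.percentile(X[st][:,1],[2,98]),st.sum())
    return org,ang
if __name__=='__main__':
    for n in('top','scene'): print(n,measure(n))
    im=cv2.imread('pics/top1.png')[120:380,200:560]; cv2.imwrite('pics/c1.png',cv2.resize(im,None,fx=2.2,fy=2.2,interpolation=cv2.INTER_CUBIC))
    from plant import monitor
    s=monitor.get_state(); print(s['eef_rot'],s['time'])
E
python3 m.py
```

```text
rail_near [1.23000e-01 9.92000e-01 5.09256e+02 1.05765e+02] len 218.4121996307373 264
rail_far [1.30000e-01 9.92000e-01 6.25694e+02 9.18080e+01] len 219.86675720214845 245
lane ang from y -0.12692089270381512 org [557.98146037  24.38979148] gap 117.27086084089339
box lane-frame [-141.9  -18.6] size [80.5 90.2] ang(lane) rad -0.074 1250 mean [-141.67648   -17.731802] blue mean [-142.18349822  -21.30540242] 1079
stop x [150.25636775 161.58784424 173.46478476] y [-47.1287068   47.89694844] 421
top (array([557.98146037,  24.38979148]), np.float64(1.4438754340910815))
rail_near [1.19000e-01 9.93000e-01 5.09821e+02 9.80940e+01] len 209.24431488037123 239
rail_far [1.20000e-01 9.93000e-01 6.27711e+02 9.06860e+01] len 223.74820251464843 316
lane ang from y -0.12012316067996649 org [559.77840599  19.93058116] gap 118.12255425789668
box lane-frame [-137.8  -15.2] size [83.9 89.5] ang(lane) rad -0.081 1049 mean [-138.3149    -18.618654] blue mean [-138.77002114  -22.72623075] 917
stop x [153.9188757  164.72216711 177.29446743] y [-48.37501899  48.32418725] 332
scene (array([559.77840599,  19.93058116]), np.float64(1.4506731661149301))
[[-9.50245638e-01  3.11501570e-01 -1.01800646e-05]
 [ 3.11501570e-01  9.50245638e-01  8.13448450e-06]
 [ 1.22074667e-05  4.55865231e-06 -1.00000000e+00]] 1.0
```

View pics/c1.png

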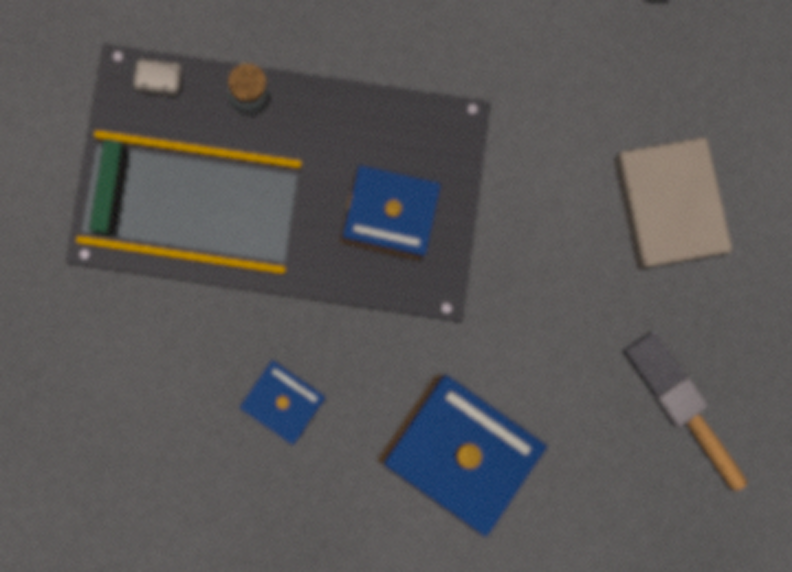

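```bash
python3 -m crank '[[0,0,0.7,0.65,-1,0,0.6],[0,0,0.7,0.65,-1,0,0.6],[0,0,0,0.65,-1,0,0.6],[0,0,0,0.65,-1,0,0.6],[0,0,0,0.65,-1,0,0.6],[0,0,0,0.65,-1,0,0.6],[0,0,0,0.65,-1,0,0.6],[0,0,0,0.65,-1,0,0.6]]'
python3 -m crank '[[0,0,0,0.65,-1,0,0.6],[0,0,0,0.65,-1,0,0.6],[0,0,0,0.65,-1,0,0.6],[0,0,0,0.65,-1,0,0.6],[0,0,0,0.65,-1,0,0.6],[0,0,0,0.65,-1,0,0.6],[0,0,0,0.65,-1,0,0.6],[0,0,0,0.65,-1,0,0.6]]'
```

```text
time: 1.8
tcp_pos: [291.3, 409.3, 236.7]
eef_rot: [[-0.993, 0.121, 0.0], [0.121, 0.993, 0.0], [-0.0, 0.0, -1.0]]
force: [-0.0, -0.2, -1.1]
gripper_width: 0.597
grip_force: 0.0
time: 2.6
tcp_pos: [395.3, 249.3, 236.8]
eef_rot: [[-0.993, 0.121, 0.0], [0.121, 0.993, 0.0], [-0.0, 0.0, -1.0]]
force: [0.7, -0.1, 0.2]
gripper_width: 0.598
grip_force: 0.0
```

```bash
python3 -m crank '[[0,0,0,0.65,-1,0,0.6],[0,0,0,0.65,-1,0,0.6],[0,0,0,0.65,-1,0,0.6],[0,0,0,0.65,-1,0,0.6],[0,0,0,0.65,-1,0,0.6],[0,0,0,0.65,-1,0,0.6],[0,0,0,0.65,-1,0,0.6],[0,0,0,0.65,-1,0,0.6]]'
python3 -m crank '[[0,0,0,0.65,-1,0,0.6],[0,0,0,0.65,-1,0,0.6],[0,0,0,0.65,-1,0,0.6],[0,0,0,0.65,-1,0,0.6],[0,0,0,0.65,-1,0,0.6],[0,0,0,0.65,-1,0,0.6],[0,0,0,0.65,-1,0,0.6],[0,0,0,0.65,-1,0,0.6]]'
```

```text
time: 3.4
tcp_pos: [499.4, 89.3, 236.8]
eef_rot: [[-0.993, 0.121, 0.0], [0.121, 0.993, 0.0], [-0.0, 0.0, -1.0]]
force: [-0.2, -0.1, -0.3]
gripper_width: 0.599
grip_force: 0.0
time: 4.2
tcp_pos: [603.4, -70.7, 236.6]
eef_rot: [[-0.993, 0.121, 0.0], [0.121, 0.993, 0.0], [-0.0, 0.0, -1.0]]
force: [-1.0, 1.9, 0.7]
gripper_width: 0.6
grip_force: 0.0
```

```bash
python3 -m crank '[[0,0,0,0.55,-1,0,0.6],[0,0,0,0.55,-1,0,0.6],[0,0,0,0.55,-0.9,0,0.6],[0,0,0,0,0,0,0.6]]'
cat >> h.py <<'E'
def wrist(save=None):
    s=monitor.get_state(); d=shot('wrist',save)
    T=np.array(d['tool_from_camera']); R=np.array(s['eef_rot'])
    d['attitude']=R@T[:3,:3]; d['xyz']=R@T[:3,3]+np.array(s['tcp_pos'])
    return d
E
sed -i "s/d=shot(n,save); C/d=wrist(save) if n=='wrist' else shot(n,save); C/" m.py
python3 - <<'E'
from m import *
measure('wrist','w1',(558.9,22.2,1.447))
E
```

```text
time: 4.6
tcp_pos: [636.4, -129.9, 235.5]
eef_rot: [[-0.992, 0.123, -0.001], [0.123, 0.992, -0.0], [0.001, -0.0, -1.0]]
force: [-0.0, 0.2, -0.7]
gripper_width: 0.602
grip_force: 0.0
box lane-frame [-140.5  -16.4] size [80.1 90.1] ang(lane) rad -0.077 8412 mean [-140.56793   -14.840199] blue mean [-140.57872578  -17.17256323] 7677
stop x [150.60960884 154.86548835 165.09731199] y [-47.5672032   16.35244395] 880
```

View pics/w1.png

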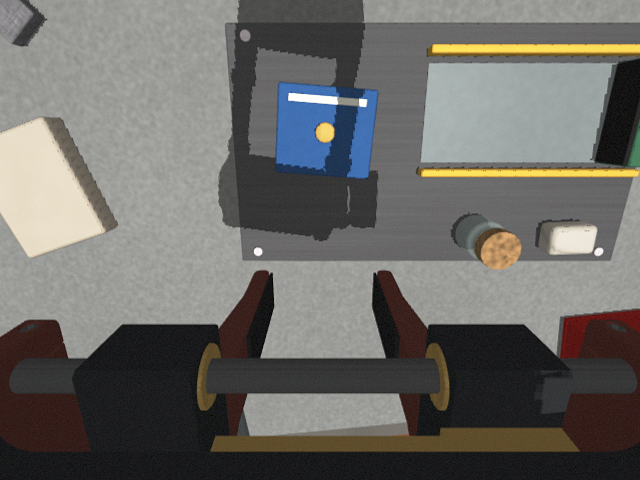

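```bash
cat > r.py <<'E'
from h import *
def rails(d,org=np.array([558.9,22.2]),ang=1.447):
    C=cloud(d); hsv=cv2.cvtColor(d['image'],cv2.COLOR_RGB2HSV).astype(int)
    ex=np.array([np.cos(ang),np.sin(ang)]); ey=np.array([-ex[1],ex[0]])
    X=(C[...,:2]-org)@np.stack([ex,ey],1)
    y=(hsv[...,0]>15)&(hsv[...,0]<35)&(hsv[...,1]>150)&(abs(C[...,2]-26)<3)
    for s in(-1,1):
        m=y&(abs(X[...,1]-59*s)<15)&(X[...,0]>-60)&(X[...,0]<200)
        p=X[m]; k=np.polyfit(p[:,0],p[:,1],1)
        print(s,'y(-40)',np.polyval(k,-40),'slope',k[0],'x range',np.percentile(p[:,0],[.5,99.5]),'width',np.percentile(p[:,1]-np.polyval(k,p[:,0]),[1,99]),m.sum())
if __name__=='__main__': rails(wrist())
E
python3 r.py
```

```text
-1 y(-40) -57.55121139961635 slope -0.0019264452511231808 x range [-37.89819753 188.57054566] width [-4.11055359  3.6241821 ] 1595
1 y(-40) 59.46190807335384 slope -8.986742665711e-05 x range [-38.03489605 160.58366746] width [-3.67629746  3.98891159] 2011
```

```bash
python3 -m crank '[[0,0,0,0,0,-1,0.6],[0,0,0,0,0,-1,0.6],[0,0,0,0,0,-1,0.6],[0,0,0,0,0,-1,0.6],[0,0,0,0,0,-1,0.6],[0,0,0,0,0,-1,0.6],[0,0,0,0,0,-1,0.6],[0,0,0,0,0,-1,0.6]]'
python3 -m crank '[[0,0,0,0,0,-0.9,0.6],[0,0,0,0,0,-0.4,0.6],[0,0,0,0,0,0,0.6]]'
```

```text
time: 5.5
tcp_pos: [635.6, -126.4, 76.4]
eef_rot: [[-0.993, 0.12, 0.001], [0.12, 0.993, 0.0], [-0.001, 0.0, -1.0]]
force: [0.2, -0.9, 0.3]
gripper_width: 0.6
grip_force: 0.0
time: 5.8
tcp_pos: [635.0, -126.8, 49.5]
eef_rot: [[-0.993, 0.12, -0.002], [0.12, 0.993, 0.001], [0.002, 0.0, -1.0]]
force: [0.7, 0.6, 0.0]
gripper_width: 0.599
grip_force: 0.0
```

```bash
python3 -m crank '[[0,0,0,-0.25,0.03,0,0.6],[0,0,0,-0.25,0.03,0,0.6],[0,0,0,-0.25,0.03,0,0.6],[0,0,0,-0.2,0.025,0,0.6],[0,0,0,-0.2,0.025,0,0.6],[0,0,0,-0.2,0.025,0,0.6],[0,0,0,-0.2,0.025,0,0.6],[0,0,0,0,0,0,0.6]]'
sed -i 's/^if __name__.*/LANE=(558.2,23.8,1.446)\n&/' m.py
cat > chk.py <<'E'
import sys
from m import *
s=monitor.get_state(); a=LANE[2]; d=np.array(s['tcp_pos'][:2])-LANE[:2]
print('tcp lane',round(d@[np.cos(a),np.sin(a)],1),round(d@[-np.sin(a),np.cos(a)],1),'z',round(s['tcp_pos'][2],1),'F',np.round(s['force'],1),'t',s['time'])
for n in sys.argv[1].split(','): measure(n,sys.argv[2] if len(sys.argv)>2 else None,LANE)
E
python3 chk.py top,scene,wrist w2
```

```text
time: 6.6
tcp_pos: [604.6, -124.0, 50.9]
eef_rot: [[-0.993, 0.121, 0.0], [0.121, 0.993, -0.0], [-0.0, -0.0, -1.0]]
force: [0.4, 0.5, 0.8]
gripper_width: 0.597
grip_force: 0.1
tcp lane -140.9 -64.4 z 50.9 F [0.4 0.5 0.8] t 6.6
box lane-frame [-146.9  -11.2] size [78.6 83.9] ang(lane) rad -0.019 1051 mean [-148.77159   -9.22798] blue mean [-151.36027282  -13.53101101] 836
stop x [150.91170427 162.29445526 174.13356197] y [-47.90555274  47.93685958] 417
box lane-frame [-148.8  -32.5] size [80.  89.5] ang(lane) rad 0.068 288 mean [-141.7966    -39.086918] blue mean [-142.25951462  -38.09423011] 232
stop x [150.58640911 161.66872843 173.4036999 ] y [-49.77617837  46.85598833] 322
box lane-frame [-144.5  -23.2] size [102.1  90.2] ang(lane) rad -0.011 38586 mean [-144.30348    -9.327146] blue mean [-144.34666006  -10.59152393] 34588
```

View pics/w2.png

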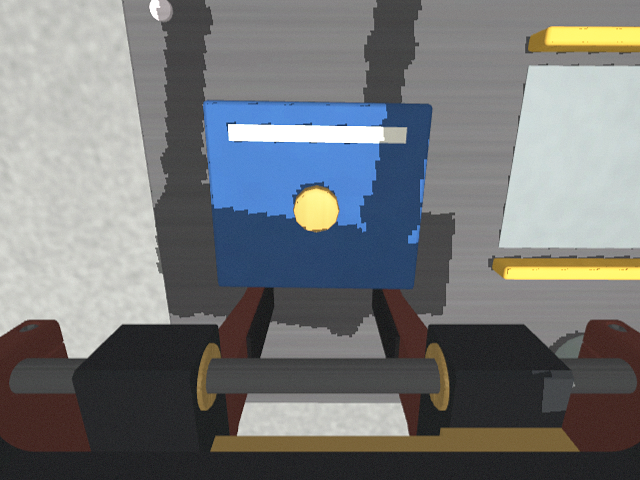

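```bash
python3 -m crank '[[0,0,0,-0.15,0.02,0,0.6],[0,0,0,-0.15,0.02,0,0.6],[0,0,0,-0.15,0.02,0,0.6],[0,0,0,0,0,0,0.6]]'
sed -i 's/p=X\[lid\].astype/lid\&=cv2.morphologyEx(blue.astype(np.uint8),cv2.MORPH_OPEN,np.ones((3,3)))>0; p=X[lid].astype/' m.py
python3 chk.py wrist w3
```

```text
time: 7.15
tcp_pos: [595.3, -122.8, 50.5]
eef_rot: [[-0.993, 0.121, -0.001], [0.121, 0.993, 0.0], [0.001, -0.0, -1.0]]
force: [-0.1, -0.3, -0.3]
gripper_width: 0.601
grip_force: 0.0
tcp lane -140.9 -55.1 z 50.5 F [-0.1 -0.3 -0.3] t 7.15
box lane-frame [-144.8   -4.8] size [90.6 82.3] ang(lane) rad 0.003 34632 mean [-144.81915     -1.7267135] blue mean [-144.81929617   -1.72668987] 34632
```

```bash
python3 -m crank '[[0,0,0,-0.12,0.015,0,0.6],[0,0,0,-0.12,0.015,0,0.6],[0,0,0,0,0,0,0.6],[0,0,0,0.5,-0.06,0,0.6],[0,0,0,1,-0.12,0,0.6],[0,0,0,0.5,-0.06,0.8,0.6],[0,0,0,0,0,1,0.6],[0,0,0,0,0,1,0.6]]'
python3 -m crank '[[0,0,0,0,0,1,0.6],[0,0,0,0,0,1,0.6],[0,0,0,0,0,1,0.6],[0,0,0,0,0,0.5,0.6],[0,0,0,0,0,0,0.6]]'
python3 chk.py wrist,top; python3 r.py
```

```text
time: 8.0
tcp_pos: [631.6, -127.1, 106.6]
eef_rot: [[-0.993, 0.121, -0.001], [0.121, 0.993, 0.0], [0.001, 0.0, -1.0]]
force: [1.1, -0.5, 0.5]
gripper_width: 0.598
grip_force: 0.0
time: 8.5
tcp_pos: [632.1, -127.3, 178.5]
eef_rot: [[-0.993, 0.121, 0.003], [0.121, 0.993, -0.001], [-0.003, -0.0, -1.0]]
force: [0.8, 0.1, -0.0]
gripper_width: 0.599
grip_force: 0.0
tcp lane -140.7 -92.2 z 178.5 F [ 0.8  0.1 -0. ] t 8.5
box lane-frame [-144.7    1.5] size [89.9 79.2] ang(lane) rad 0.007 11970 mean [-144.78662      1.0948242] blue mean [-144.786819      1.09484313] 11970
box lane-frame [-152.5  -22.5] size [34.1 72.7] ang(lane) rad -0.018 382 mean [-155.227    -23.71368] blue mean [-155.226988    -23.71367853] 382
stop x [150.56874347 162.01133518 174.13413288] y [-47.72703443  47.63162002] 420
-1 y(-40) -57.383535048855116 slope -0.0035007832084857377 x range [-38.41473817 141.56690365] width [-4.27798587  3.82041246] 1870
1 y(-40) 59.30643864239992 slope -0.0019168633264251638 x range [-38.41504734 109.11749386] width [-3.54119909  3.9677225 ] 2136
```

```bash
python3 -m crank '[[0,0,-0.94,-0.43,-0.3,0,0.6],[0,0,-0.94,-0.43,-0.3,0,0.6],[0,0,-0.94,-0.43,-0.3,0,0.6],[0,0,-0.94,-0.43,-0.3,0,0.6],[0,0,-0.94,-0.43,-0.3,0,0.6],[0,0,-0.94,-0.43,-0.3,0,0.6],[0,0,-0.94,-0.43,-0.3,0,0.6],[0,0,-0.94,-0.43,-0.3,0,0.6]]'
python3 -m crank '[[0,0,-0.94,-0.43,-0.3,0,0.6],[0,0,-0.94,-0.43,-0.3,0,0.6],[0,0,-0.94,-0.43,-0.3,0,0.6],[0,0,-0.94,-0.43,-0.3,0,0.6],[0,0,0,0,0,0,0.5],[0,0,0,0,0,0,0.5]]'
python3 chk.py wrist w4
```

```text
time: 9.45
tcp_pos: [561.4, -175.1, 174.8]
eef_rot: [[-0.384, 0.923, -0.002], [0.923, 0.384, 0.001], [0.002, -0.002, -1.0]]
force: [1.0, 0.4, 0.0]
gripper_width: 0.608
grip_force: 0.0
time: 10.05
tcp_pos: [527.7, -198.9, 175.6]
eef_rot: [[0.122, 0.993, -0.001], [0.993, -0.122, 0.001], [0.001, -0.001, -1.0]]
force: [-0.5, 0.6, 0.2]
gripper_width: 0.506
grip_force: 0.0
tcp lane -224.7 2.5 z 175.6 F [-0.5  0.6  0.2] t 10.05
box lane-frame [-144.8    1.1] size [89.7 80. ] ang(lane) rad 0.002 11792 mean [-142.19942     -0.9971426] blue mean [-142.19933798   -0.99714247] 11792
```

View pics/w4.png

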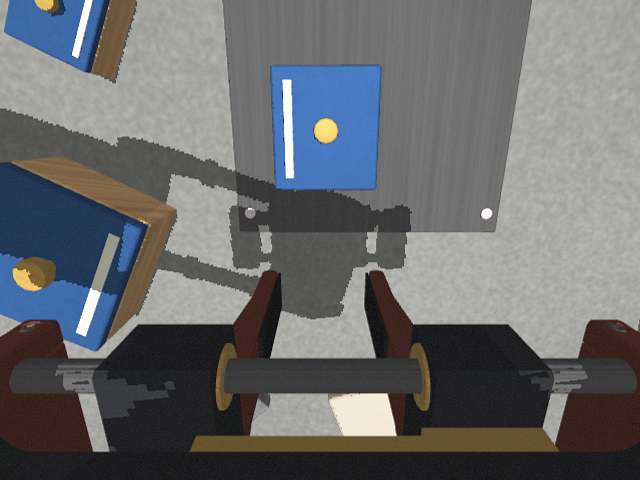

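```bash
python3 -m crank '[[0,0,0,0.07,0,-1,0.5],[0,0,0,0,0,-1,0.5],[0,0,0,0,0,-1,0.5],[0,0,0,0,0,-1,0.5],[0,0,0,0,0,-1,0.5],[0,0,0,0,0,-0.9,0.5],[0,0,0,0,0,-0.4,0.5],[0,0,0,0,0,0,0.5]]'
python3 -m crank '[[0,0,0,0.031,0.248,0,0.5],[0,0,0,0.031,0.248,0,0.5],[0,0,0,0.031,0.248,0,0.5],[0,0,0,0.025,0.198,0,0.5],[0,0,0,0.025,0.198,0,0.5],[0,0,0,0.025,0.198,0,0.5],[0,0,0,0.025,0.198,0,0.5],[0,0,0,0,0,0,0.5]]'
python3 chk.py wrist w5
```

```text
time: 10.9
tcp_pos: [528.8, -198.4, 49.0]
eef_rot: [[0.124, 0.992, -0.003], [0.992, -0.124, 0.001], [0.001, -0.003, -1.0]]
force: [-0.0, -0.7, 1.0]
gripper_width: 0.499
grip_force: 0.0
time: 11.7
tcp_pos: [533.4, -168.0, 50.9]
eef_rot: [[0.125, 0.992, 0.0], [0.992, -0.125, -0.0], [-0.0, 0.001, -1.0]]
force: [0.2, -0.7, 1.1]
gripper_width: 0.498
grip_force: 0.4
tcp lane -193.4 0.7 z 50.9 F [ 0.2 -0.7  1.1] t 11.7
box lane-frame [-138.4    0.6] size [80.2 91.2] ang(lane) rad -0.001 35980 mean [-132.6443      -1.3078879] blue mean [-132.64356952   -1.30789219] 35980
```

```bash
python3 -m crank '[[0,0,0,0.025,0.198,0,0.5],[0,0,0,0.037,0.298,0,0.5],[0,0,0,0.037,0.298,0,0.5],[0,0,0,0.037,0.298,0,0.5],[0,0,0,0.037,0.298,0,0.5],[0,0,0,0.037,0.298,0,0.5],[0,0,0,0.025,0.198,0,0.5],[0,0,0,0.012,0.1,0,0.5]]'
python3 chk.py wrist w6
```

```text
time: 12.55
tcp_pos: [538.2, -128.2, 50.7]
eef_rot: [[0.125, 0.992, 0.0], [0.992, -0.125, -0.0], [-0.0, 0.0, -1.0]]
force: [0.4, -3.6, 2.2]
gripper_width: 0.504
grip_force: 1.7
tcp lane -153.3 0.9 z 50.7 F [ 0.4 -3.6  2.2] t 12.55
box lane-frame [-98.6   0.8] size [80.4 91.9] ang(lane) rad -0.001 36163 mean [-92.587906   -1.1766499] blue mean [-92.58832912  -1.17664888] 36163
```

```bash
python3 -m crank '[[0,0,0,0.025,0.198,0,0.5],[0,0,0,0.037,0.298,0,0.5],[0,0,0,0.037,0.298,0,0.5],[0,0,0,0.037,0.298,0,0.5],[0,0,0,0.037,0.298,0,0.5],[0,0,0,0.037,0.298,0,0.5],[0,0,0,0.025,0.198,0,0.5],[0,0,0,0.012,0.1,0,0.5]]'
python3 chk.py wrist w7; python3 r.py
```

```text
time: 13.4
tcp_pos: [543.1, -88.4, 50.7]
eef_rot: [[0.125, 0.992, 0.0], [0.992, -0.125, -0.0], [-0.0, 0.0, -1.0]]
force: [-0.6, -2.7, 2.7]
gripper_width: 0.498
grip_force: 1.7
tcp lane -113.2 1.0 z 50.7 F [-0.6 -2.7  2.7] t 13.4
box lane-frame [-58.7   0.9] size [92.  80.4] ang(lane) rad 0.002 36169 mean [-52.499176   -1.1252956] blue mean [-52.49902566  -1.125292  ] 36169
-1 y(-40) -56.8639794801913 slope 0.002788870035867012 x range [-38.16538039  24.05168935] width [-5.54443368  2.70437774] 1027
1 y(-40) 57.89688002368205 slope 0.00011797201676918008 x range [-38.05807661  24.17018396] width [-2.80485707  5.12675491] 987
```

View pics/w7.png

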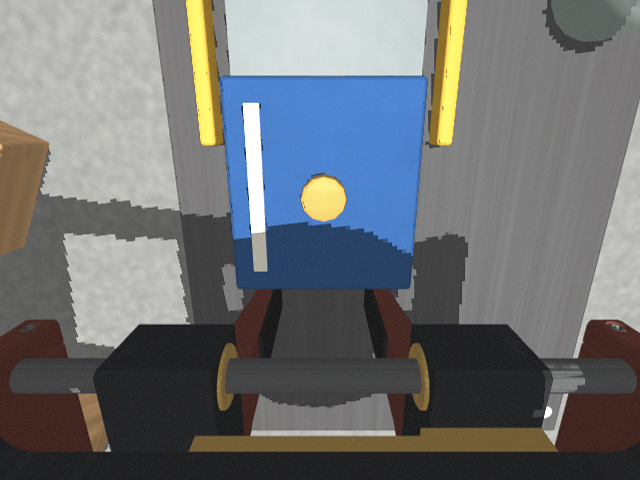

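```bash
python3 -m crank '[[0,0,0,0.025,0.198,0,0.5],[0,0,0,0.037,0.298,0,0.5],[0,0,0,0.037,0.298,0,0.5],[0,0,0,0.037,0.298,0,0.5],[0,0,0,0.037,0.298,0,0.5],[0,0,0,0.037,0.298,0,0.5],[0,0,0,0.037,0.298,0,0.5],[0,0,0,0.037,0.298,0,0.5]]'
python3 -m crank '[[0,0,0,0.037,0.298,0,0.5],[0,0,0,0.037,0.298,0,0.5],[0,0,0,0.037,0.298,0,0.5],[0,0,0,0.037,0.298,0,0.5],[0,0,0,0.037,0.298,0,0.5],[0,0,0,0.025,0.198,0,0.5],[0,0,0,0.012,0.1,0,0.5],[0,0,0,0,0,0,0.5]]'
python3 chk.py wrist,top w8; python3 r.py
```

```text
time: 14.3
tcp_pos: [548.7, -42.6, 50.4]
eef_rot: [[0.125, 0.992, -0.0], [0.992, -0.125, 0.0], [0.0, -0.0, -1.0]]
force: [-0.2, -3.0, -0.2]
gripper_width: 0.499
grip_force: 1.0
time: 15.1
tcp_pos: [553.3, -6.9, 50.7]
eef_rot: [[0.125, 0.992, 0.0], [0.992, -0.125, 0.001], [0.001, 0.0, -1.0]]
force: [0.2, -0.2, -0.1]
gripper_width: 0.499
grip_force: 0.0
tcp lane -31.1 1.1 z 50.7 F [ 0.2 -0.2 -0.1] t 15.1
box lane-frame [23.8  1. ] size [80.4 91.5] ang(lane) rad -0.002 36013 mean [29.763582  -1.0297982] blue mean [29.76442814 -1.02979435] 36013
box lane-frame [37.1  0.8] size [64.8 79.5] ang(lane) rad 0.001 321 mean [48.94303    4.6482773] blue mean [48.94302409  4.64827515] 321
stop x [150.67336344 162.0978348  174.18535428] y [-47.66245714  47.49613612] 420
-1 y(-40) -57.528784633926115 slope 0.003723793886843809 x range [-36.7017951  105.68287833] width [-5.04948176  3.11179694] 2933
1 y(-40) 58.54541468977045 slope -0.002890021425483684 x range [-36.87374661 105.66764595] width [-3.17642689  4.74733645] 2904
```

```bash
python3 -m crank '[[0,0,0,0.025,0.198,0,0.5],[0,0,0,0.037,0.298,0,0.5],[0,0,0,0.037,0.298,0,0.5],[0,0,0,0.037,0.298,0,0.5],[0,0,0,0.037,0.298,0,0.5],[0,0,0,0.037,0.298,0,0.5],[0,0,0,0.037,0.298,0,0.5],[0,0,0,0.025,0.198,0,0.5]]'
python3 -m crank '[[0,0,0,0.025,0.198,0,0.5],[0,0,0,0.025,0.198,0,0.5],[0,0,0,0.012,0.1,0,0.5],[0,0,0,0,0,0,0.5]]'
python3 chk.py wrist w9
cat > g.py <<'E'
from m import *
for n in ('wrist','top'):
    d=wrist() if n=='wrist' else shot(n)
    C=cloud(d); a=LANE[2]; ex=np.array([np.cos(a),np.sin(a)]); ey=np.array([-ex[1],ex[0]])
    X=(C[...,:2]-LANE[:2])@np.stack([ex,ey],1)
    for lo,hi in((30,40),(40,47),(47,53)):
        m=(C[...,2]>lo)&(C[...,2]<hi)&(abs(X[...,1])<40)&(X[...,0]>135)&(X[...,0]<200)
        print(n,lo,m.sum(),np.percentile(X[m][:,0],[1,5,50,95]) if m.sum()>5 else '')
    print(n,'face med x', )
E
python3 g.py
```

```text
time: 16.05
tcp_pos: [558.8, 36.8, 50.8]
eef_rot: [[0.125, 0.992, 0.0], [0.992, -0.125, -0.0], [-0.0, 0.0, -1.0]]
force: [-0.0, -4.3, 3.1]
gripper_width: 0.499
grip_force: 1.9
time: 16.45
tcp_pos: [559.9, 46.6, 50.6]
eef_rot: [[0.125, 0.992, 0.0], [0.992, -0.125, 0.001], [0.001, 0.0, -1.0]]
force: [0.6, -1.8, 1.8]
gripper_width: 0.503
grip_force: 0.8
tcp lane 22.9 1.1 z 50.6 F [ 0.6 -1.8  1.8] t 16.45
box lane-frame [77.6  1.1] size [80.3 91.7] ang(lane) rad -0.0 36202 mean [83.540215  -0.9285966] blue mean [83.53823627 -0.92859453] 36202
stop x [150.09140165 150.69810227 151.80277736] y [-46.33459544  45.74401376] 1616
wrist 30 1426 [150.03116777 150.17009718 150.49062347 150.85197329]
wrist 40 1203 [149.97041447 150.14894651 150.48845886 150.88584499]
wrist 47 961 [149.97952021 150.16222879 150.81730257 151.63889202]
wrist face med x
top 30 19 [150.03707189 150.09664018 150.75952154 151.05539344]
top 40 49 [150.30662309 150.38359869 153.67808907 172.81809289]
top 47 271 [150.54946015 151.73059573 161.53682986 173.39560808]
top face med x
```

View pics/w9.png

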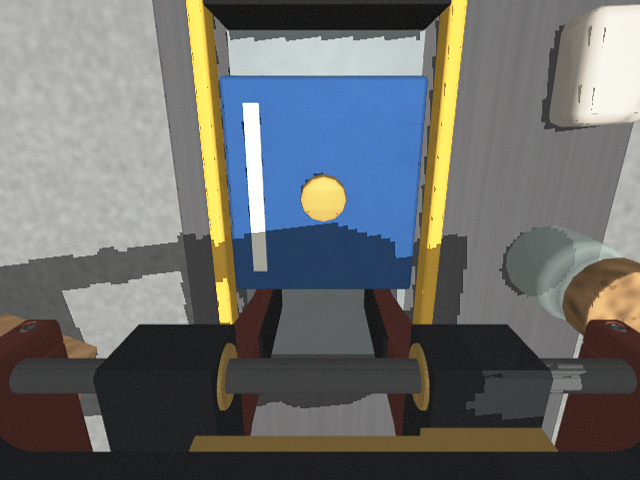

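```bash
python3 -m crank '[[0,0,0,0.025,0.198,0,0.5],[0,0,0,0.025,0.198,0,0.5],[0,0,0,0.025,0.198,0,0.5],[0,0,0,0.025,0.198,0,0.5],[0,0,0,0.012,0.1,0,0.5],[0,0,0,0.012,0.1,0,0.5],[0,0,0,0.012,0.1,0,0.5],[0,0,0,0,0,0,0.5]]'
python3 chk.py wrist w10; python3 g.py
```

```text
time: 17.4
tcp_pos: [562.6, 68.5, 50.7]
eef_rot: [[0.125, 0.992, 0.0], [0.992, -0.125, 0.001], [0.001, 0.0, -1.0]]
force: [-0.6, -0.0, -0.2]
gripper_width: 0.5
grip_force: 0.0
tcp lane 44.9 1.2 z 50.7 F [-0.6 -0.  -0.2] t 17.4
box lane-frame [97.   0.8] size [86.  80.5] ang(lane) rad 0.0 33075 mean [102.034935   -1.3322985] blue mean [102.03377794  -1.33230569] 33075
stop x [150.56545421 161.93544031 172.70215846] y [-47.36010466  46.85490281] 16893
wrist 30 615 [150.25984569 150.32906835 150.50258517 150.67807685]
wrist 40 602 [150.27700216 150.32780274 150.50341173 153.22860991]
wrist 47 13526 [150.53851251 151.55911611 162.0515303  172.04773363]
wrist face med x
top 30 13 [150.27845265 150.38689783 150.80518632 151.24185451]
top 40 33 [150.24514307 150.35465522 154.84562964 174.11122903]
top 47 232 [150.44794065 151.97781011 163.1659782  173.22538115]
top face med x
```

```bash
sed -i 's/<140)/<155)/' m.py; python3 -m crank '[[0,0,0,0.006,0.05,0,0.5],[0,0,0,0.006,0.05,0,0.5],[0,0,0,0.006,0.05,0,0.5],[0,0,0,0.006,0.05,0,0.5],[0,0,0,0,0,0,0.5]]'
python3 chk.py wrist w11; python3 g.py
```

```text
time: 18.05
tcp_pos: [563.3, 71.9, 50.9]
eef_rot: [[0.125, 0.992, 0.001], [0.992, -0.125, -0.0], [-0.0, 0.001, -1.0]]
force: [0.5, -3.3, 3.1]
gripper_width: 0.5
grip_force: 1.5
tcp lane 48.4 1.0 z 50.9 F [ 0.5 -3.3  3.1] t 18.05
box lane-frame [103.1   0.8] size [80.3 92.6] ang(lane) rad -0.001 36223 mean [109.20755    -1.1295657] blue mean [109.20572596  -1.12956433] 36223
stop x [151.2397446  162.70833943 173.69893089] y [-47.39565036  46.88074964] 16648
wrist 30 0 
wrist 40 64 [151.17571711 151.20141032 153.04228628 154.58402079]
wrist 47 13455 [151.02235774 152.10804808 162.77938314 172.97707966]
wrist face med x
top 30 0 
top 40 24 [150.73367016 152.29789516 158.50433632 174.91240551]
top 47 194 [151.6686719  153.13537993 164.89282811 173.49880073]
top face med x
```

```bash
python3 -m crank '[[0,0,0,0.004,0.03,0,0.5],[0,0,0,0.004,0.03,0,0.5],[0,0,0,0,0,0,0.5]]' | grep -E 'tcp|^force'
python3 -m crank '[[0,0,0,0.003,0.025,0,0.5],[0,0,0,0,0,0,0.5]]' | grep -E 'tcp|^force'
```

```text
tcp_pos: [563.4, 73.0, 50.9]
force: [-1.1, -4.1, 2.8]
tcp_pos: [563.4, 73.1, 50.9]
force: [-1.1, -6.4, 4.5]
```

```bash
python3 -m crank '[[0,0,0,0.003,0.025,0,0.5],[0,0,0,0,0,0,0.5]]' | grep -E 'tcp|^force'; python3 chk.py wrist w12
```

```text
tcp_pos: [563.4, 73.1, 50.9]
force: [-0.1, -7.6, 4.0]
tcp lane 49.5 1.0 z 50.9 F [-0.1 -7.6  4. ] t 18.9
box lane-frame [104.3   0.8] size [80.3 92.6] ang(lane) rad -0.001 36245 mean [110.31633    -1.1809173] blue mean [110.31836587  -1.18091573] 36245
stop x [152.19053674 163.15531776 173.61522374] y [-47.52355601  46.93897823] 15888
```

View pics/w12.png

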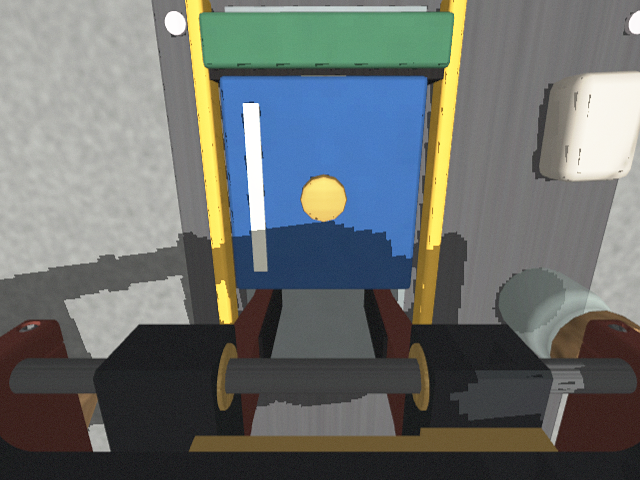

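The picture shows the box lid (front edge at row 77) against the stop's face, square and centred between the rails. The TCP has stalled while the force rises, so the box is home. I'm backing the hand off.

```bash
python3 -m crank '[[0,0,0,-0.012,-0.1,0,0.5],[0,0,0,-0.037,-0.298,0,0.5],[0,0,0,-0.1,-0.8,0,0.5],[0,0,0,-0.12,-0.95,0,0.5],[0,0,0,0,0,1,0.5],[0,0,0,0,0,1,0.5],[0,0,0,0,0,1,0.5],[0,0,0,0,0,1,0.5]]'
python3 -m crank '[[0,0,0,0,0,1,0.5],[0,0,0,0,0,0.5,0.5],[0,0,0,0,0,0,0.5],[0,0,0,0,0,0,0.5]]'
python3 chk.py wrist w13; python3 g.py
```

```text
time: 19.75
tcp_pos: [557.6, 30.4, 131.0]
eef_rot: [[0.126, 0.992, -0.001], [0.992, -0.126, 0.0], [0.0, -0.001, -1.0]]
force: [0.6, -0.3, -0.0]
gripper_width: 0.498
grip_force: 0.0
time: 20.15
tcp_pos: [557.7, 31.0, 159.7]
eef_rot: [[0.125, 0.992, -0.001], [0.992, -0.125, 0.0], [0.0, -0.001, -1.0]]
force: [0.5, -0.6, -0.2]
gripper_width: 0.502
grip_force: 0.0
tcp lane 7.1 1.4 z 159.7 F [ 0.5 -0.6 -0.2] t 20.15
box lane-frame [105.6   1.1] size [80.1 90.4] ang(lane) rad -0.002 14378 mean [108.10512    -1.0156683] blue mean [108.10502775  -1.01566678] 14378
stop x [152.72366077 161.10528006 169.2129693 ] y [-47.70300697  47.41448325] 4391
wrist 30 0 
wrist 40 9 [153.76133055 153.78113373 154.41048561 155.02895636]
wrist 47 3467 [153.30235928 153.98357894 161.17389544 168.58980262]
wrist face med x
top 30 0 
top 40 21 [153.29137461 153.38159295 160.22348309 175.0946386 ]
top 47 258 [152.41907488 153.47749936 162.58262149 173.41431566]
top face med x
```

View pics/w13.png

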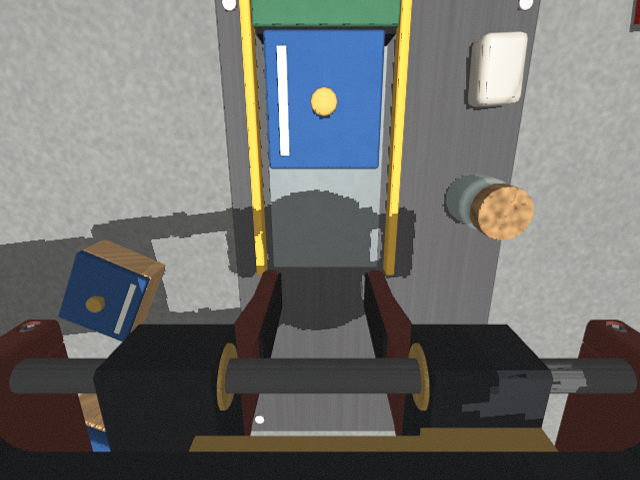

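The box (centre about pixel 325,100) is home against the stop, square and centred, and the hand is clear. The jar and stone are still standing.

```bash
python3 -c "
from plant import sign_off
print(sign_off())"
```

```text
the job is handed in; nothing more can be done
None
```

The middle-sized box is pushed home against the stop: about 1 mm off the lane's middle, turned under 0.01 rad, and at most about 1 mm from the stop by camera. The force sensor read about 8 N at the stop, no rail contact was seen, the hand is clear, and the job was handed in at about 20 s; sign-off returned no verdict.

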